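# Check the air temperature in the bench test chamber

### The job

The module in the bench temperature chamber is ready for its air reading. First push the chamber door shut until it seats on its catch; then lift the dial thermometer out of its stand, keep it upright and lower its stem through the port in the chamber roof without touching the chamber, until the ring on the stem is level with the top of the port. Finish while still holding the thermometer there by its dial, still and in the middle of the port, carried by the gripper alone; leave the other things on the bench alone.

Things in the scene. Friction and masses are not known exactly. Their poses are not given: they have to be found in the camera images.
- chamber: Grey bench temperature chamber, fixed, 140 deep (x) x 260 wide (y) x 165 mm high. Origin: centre of its underside, on the bench; own +z up, own -x its front, towards the robot. The door takes the left 180 mm of the front; a control column 76 mm wide takes the right end, its face level with the shut door's. The module inside reaches 75 mm above the bench.
- chamber_door (a joint): Door angle (rad): 0 = shut; grows as it opens towards the robot; starts 0.3 to 0.6, stays where left. Door 180 wide, 18 thick, 16 to 163 mm above the bench; top rail 28 mm high, window below set back 8 mm; bar grip 164 mm from the hinge, 42 to 92 mm up, 24 mm out. Roller catch: over the last 10 mm of the free edge's travel it resists with about 8 N, then snaps home and reads under 0.01.
- door_hinge (a point): Point on the door's vertical hinge axis (left end of the door), on the door's front face, level with its top edge (163 mm above the bench).
- door_edge (a point): Top corner of the door's free edge on its front (outer) face, 180 mm from door_hinge; it moves with the door.
- chamber_port (a point): Centre of the port in the chamber roof, level with the top of its steel bushing, 171 mm above the bench. Bushing 32 mm outside, 6 mm above the roof; bore 20 mm wide, 18 mm long, vertical, open below. In the chamber frame it lies 12 mm in front of the centre and 36 mm to the left.
- thermometer: Dial thermometer, 0.09 kg: round dial case 45 mm wide, 21 mm high, dial up, with a 6 mm steel stem 105 mm straight down from the middle of its underside (brass nut 11 mm wide, 10 mm high at its top). Origin: centre of the case's underside; own +z up along the stem. Starts upright, the case on the stand's rim, 122 mm above the bench; grip the rim of the case from above.
- stem_ring (a point): Centre of the immersion ring on the stem (9 mm wide, 3 mm high), 45 mm below the underside of the dial case, on the stem's axis.
- stem_tip (a point): Lower end of the stem, 105 mm below the underside of the dial case.
- stand: Thermometer stand, loose, 0.7 kg: round dark base 72 mm wide and 12 mm high with an upright aluminium tube 22 mm outside, 14 mm bore, its rim 122 mm above the bench. Origin: centre of its underside. The stem stands inside the tube (lift it 110 mm to clear).
- battery: Black battery pack, 104x99x27 mm, loose, a bystander at the left; origin at the centre of its underside.
- connector: Small white and blue connector block, 36x44x25 mm, loose, a bystander in front; origin at the centre of its underside.
- plug_relay: Upright plug-in relay, 21x27x34 mm, loose, a bystander behind the stand; origin at the centre of its underside.
Mind the look-alikes: they are no part of the job. Of the things that look like the thermometer, the larger one is meant.

How it is judged (in metres and radians):
On the way, in this order (a step that is already met when the one before it is completed fails the run):
1. the chamber door is shut and seated on its catch, the thermometer still in its stand (value of joint chamber_door below 0.015 rad and z of stem_tip in the frame of stand below 0.06 m), for 0.2 s.
2. the thermometer is lifted clear out of its stand, upright, by the gripper (height (world z) of stem_tip above 0.125 m and angle between thermometer's own z axis and vertical below 0.2 rad and contact force between the fingers and thermometer above 0.5 N), for 0.1 s.
3. the stem enters the port from above (horizontal distance between stem_tip and chamber_port below 0.008 m and z of stem_tip in the frame of chamber_port between -0.05 and -0.004 m), for 0.05 s.
At the end, for the whole second after the job is handed in: The door is seated on its catch (under 0.015 rad); the thermometer is held still (under 10 mm/s) by the fingers (over 1 N), touching nothing of the chamber (under 0.1 N), its ring within 6 mm of the level of the port's top and within 4 mm of the port's axis, its tip within 6 mm of that axis (value of joint chamber_door below 0.015 rad and z of stem_ring in the frame of chamber_port between -0.006 and 0.006 m and horizontal distance between stem_ring and chamber_port below 0.004 m and horizontal distance between stem_tip and chamber_port below 0.006 m and contact force between the fingers and thermometer above 1 N and contact force between thermometer and chamber below 0.1 N and linear speed of thermometer below 0.01 m/s); the arm keeps its last pose, push and grip.
It fails at once if the thermometer touches the chamber, its port or what is in it (contact force between thermometer and chamber above 0.3 N).
It fails at once if the stand is knocked over or dragged away (distance of stand from where it was at the start of the episode above 0.05 m or angle between stand's own z axis and vertical above 0.4 rad).
It fails at once if a bystander is disturbed (distance of any of battery, connector, plug_relay from where it was at the start of the episode above 0.03 m).
It also fails if it takes over 72 s, if anything falls off the work surface, if the arm or the gripper's body presses on something with over 40 N, if the wrist force passes 120 N, or if a joint passes its speed limit or range.

### The arm

A 7-joint arm with a two-finger parallel gripper is mounted at the origin on a cart in front of the work surface, level with it; the furniture and walls round the work are solid. World frame = base frame: x ahead of the robot, y to its left, z up, the work surface at z = 0. Lengths are in m, angles in degrees, forces in N, time in s.
With the tool pointing down it reaches from about 0.4 to 0.875 m from the base axis. Payload 6.5 kg.
Tool frame: the origin (TCP) lies between the finger pads; the fingertips stand 14 mm ahead of it and the grasp point (between the pads) lies 5 mm behind it; z points along the fingers, y is the direction in which the jaws open and shut (so a half turn about z gives the same grasp; the last joint's range is limited). The gripper opens to 85 mm and grips with 20 to 120 N. Pads are 22 mm wide; open, the fingers measure 114 mm over their backs; the gripper's body (76 mm by 85 mm) begins 54 mm behind the grasp point. The pads swing forward as they close: fully open they stand 13 mm farther back than shut.
Start: joints at [-68.881, 30.733, -0.252, 88.115, 0.149, 61.152, -4.079], TCP at [0.274, 0.59, 0.245] pointing down, gripper open.
Joint ranges: [-154.64, 154.64], [-21.42, 123.67], [-72.66, 72.17], [13.99, 137.28], [-74.86, 254.86], [10.95, 109.41], [-158.01, 158.01]. Speed limits (degrees/s): [136.94, 136.94, 180, 180, 180, 180, 180].

### API

Orientations are given as a 3x3 rotation matrix whose columns are the frame's x, y, z axes.
In Python, from workcell import robot gives the robot as it stands.
- The arm moves only by the shell command python3 -m crank 'ROWS'. ROWS is JSON, a list of rows, each an object of numbers: "jaw": the opening, from 0 (shut) to 1 (fully open); "tx", "ty", "tz": the shift along the tool's x, y, z in m; "twist": the turn about the tool's z in degrees. In form: [{"jaw": .., "tx": .., "ty": .., "tz": .., "twist": ..}, ...]. A call has 1 to 8 rows; each row is the pose to reach, as a shift and turn from the pose commanded when the call began, along the tool's axes at that moment; what a row does not reach only later rows make up. A row lasts 1/10 s, in which the tool goes at most 50 mm and 8.59 degrees, less where a joint would pass 70% of its speed; a pose out of reach is approached as far as the arm can. A call with a gripper value outside its range is refused whole. The fingers move at their own pace and stop on an object; the grip force is fixed at half the most. Time passes only in rows, so rows that repeat a pose let the fingers close. It gives the time, the measured TCP pose, the force and the opening at its end, in the units of the state.
- robot.get_obs(): the state, without advancing time (a new reading comes with each control period).
- robot.snapshot(name): name is "side" or "top"; returns the picture (384x512x3 uint8, blue, green, red); there is no depth.
- robot.calibration(name): a dict with "mtx" (3x3 intrinsics, pixels), "pose" (4x4, takes a point from camera to world coordinates). Camera axes: x right, y down, z forward; pixel columns grow to the right and rows downward; lengths in m; the calibration is good to about 2 mm. A picture is of the moment at which its call begins. calibration takes no time and is no camera call.
- robot.hand_in(): hands the job in, once; it reports no verdict.
Trained networks look in the newest picture that a camera, given by its name, has taken for a name from the list of things; names that differ only in an ending like _2 or _b are one class to them, and where a whole thing is asked for, a point or a joint stands for the part that bears it (a point fixed in the world has none). Each returns a list of dicts, best first, with "score" (0 to 1); they miss things now and then, are a little off and sometimes report something else, mostly with a low value. They report only what shows in the picture. A call takes as long as a camera call. They do not tell look-alikes from the thing itself.
- robot.outline_of(camera, thing): "mask" (384x512 bool, what is visible of it).
- robot.mark_of(camera, thing): "point" ([x, y, z] in m, in world coordinates, good to about 4 mm: a listed point, or the origin of a listed thing).
The state is a dict: "t": time; "q": joint angles; "joint_vel": joint speeds; "effort": joint torques, N m; "eef_pos": TCP position; "orientation": TCP orientation; "force": force on the tool from outside, world axes, zero at the start; "ft_torque": the same for the moment, N m; "gripper_width": finger opening in m.
Only numpy, scipy, OpenCV 4.12 (cv2) and the standard library are available. Lean on these libraries where they do the work, as an engineer would, in place of code of your own. Each camera call takes 0.05 s, during which the arm holds its last target. There are 200 camera calls.

## Working session

There is one attempt and no reset: what is moved stays moved. The work goes in short steps, Python scripts to look and compute and a shell command to move; the robot and the scene stay as the last step left them, time stands still between calls to the robot, and variables do not carry over. Pictures are saved under pics/ and viewed, about 8 in all and at most 12, crops included, and the job is handed in when it is done.

```bash
mkdir -p pics; python3 - <<'E'
from workcell import robot
import cv2, numpy as np
o=robot.get_obs(); print({k:np.round(v,3).tolist() for k,v in o.items()})
for c in ("side","top"):
    im=robot.snapshot(c); cv2.imwrite(f"pics/{c}0.png",im)
    K=robot.calibration(c); print(c,np.round(K["mtx"],1).tolist(),np.round(K["pose"],3).tolist())
    for n in ["chamber","door_hinge","door_edge","chamber_port","thermometer","stem_ring","stand","battery","connector","plug_relay"]:
        print(c,n,[(np.round(d["point"],3).tolist(),round(d["score"],2)) for d in robot.mark_of(c,n)][:3])
a=cv2.imread("pics/side0.png");b=cv2.imread("pics/top0.png")
E
```

```text
{'t': 0.0, 'q': [-68.882, 30.777, -0.254, 88.17, 0.149, 61.152, -4.078], 'joint_vel': [-0.156, 0.024, 0.058, -0.024, -0.052, 0.001, 0.028], 'effort': [0.001, -58.341, 1.049, -25.91, 0.012, 0.01, 0.0], 'eef_pos': [0.274, 0.589, 0.244], 'orientation': [[-0.907, 0.421, -0.001], [0.421, 0.907, -0.002], [-0.0, -0.002, -1.0]], 'force': [-0.491, 0.388, 0.572], 'ft_torque': [0.033, -0.053, 0.054], 'gripper_width': 0.085}
side [[478.7, 0.0, 266.9], [0.0, 478.7, 190.9], [0.0, 0.0, 1.0]] [[0.997, 0.05, -0.059, 0.585], [0.076, -0.461, 0.884, -1.0], [0.018, -0.886, -0.463, 0.66], [0.0, 0.0, 0.0, 1.0]]
side chamber [([0.62, 0.044, -0.001], 0.96), ([0.446, -0.199, -0.0], 0.65)]
side door_hinge [([0.536, 0.173, 0.162], 0.71)]
side door_edge [([0.461, 0.004, 0.166], 0.55)]
side chamber_port [([0.612, 0.084, 0.17], 0.84)]
side thermometer [([0.45, -0.2, 0.123], 0.75), ([0.396, 0.315, -0.003], 0.26)]
side stem_ring [([0.367, 0.074, 0.007], 0.74)]
side stand [([0.448, -0.202, -0.001], 0.67)]
side battery [([0.394, 0.316, -0.003], 0.61)]
side connector [([0.422, -0.113, -0.003], 0.44)]
side plug_relay [([0.678, -0.234, 0.002], 0.6)]
top [[387.3, 0.0, 254.4], [0.0, 387.3, 198.1], [0.0, 0.0, 1.0]] [[0.006, -0.975, 0.22, 0.255], [-1.0, -0.007, -0.002, 0.027], [0.003, -0.22, -0.975, 1.318], [0.0, 0.0, 0.0, 1.0]]
top chamber [([0.625, 0.044, 0.003], 0.79)]
top door_hinge [([0.535, 0.174, 0.159], 0.62)]
top door_edge [([0.468, 0.009, 0.166], 0.93), ([0.446, -0.2, 0.123], 0.34)]
top chamber_port [([0.607, 0.077, 0.172], 0.87)]
top thermometer [([0.449, -0.201, 0.124], 0.68), ([0.393, 0.057, 0.014], 0.44)]
top stem_ring [([0.365, 0.072, 0.01], 0.53), ([0.675, -0.234, -0.002], 0.44)]
top stand [([0.395, 0.314, 0.004], 0.7), ([0.449, -0.201, 0.0], 0.53), ([0.534, 0.173, 0.162], 0.2)]
top battery [([0.392, 0.315, 0.004], 0.79)]
top connector [([0.426, -0.113, -0.002], 0.71)]
top plug_relay [([0.676, -0.233, -0.002], 0.55)]
```

View pics/side0.png

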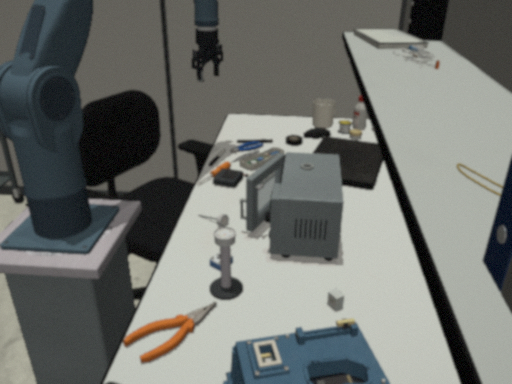

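View pics/top0.png

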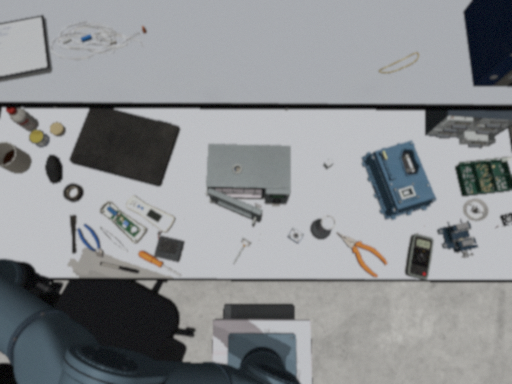

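Side picture: the dial sits on the stand at about (225,237). A smaller look-alike lies on the bench at (216,218) in side and (242,245) in top. The door is ajar at (262,190). The candidates are therefore the upright dial on the stand at top (328,222) and the small one lying at top (242,245). The first fits, being larger, upright and in the stand. I'll confirm with one enlarged crop.

```bash
cat > h.py <<'E'
from workcell import robot
import numpy as np, cv2
def go(target, yaw=None):
    """shift/turn (tool axes) from the present pose to target; yaw = world angle of tool x, deg"""
    o=robot.get_obs(); R=np.array(o["orientation"]); p=np.array(o["eef_pos"])
    d=R.T@(np.array(target)-p); cur=np.degrees(np.arctan2(R[1,0],R[0,0]))
    tw=0 if yaw is None else -((yaw-cur+180)%360-180)
    return np.round(d,4).tolist(), round(tw,2), np.round(p,4).tolist()
def proj(c,P):
    K=robot.calibration(c); T=np.linalg.inv(K["pose"]); q=T[:3,:3]@np.array(P)+T[:3,3]; q=K["mtx"]@q; return q[:2]/q[2]
E
python3 - <<'E'
from h import *
a=cv2.imread("pics/side0.png")[175:310,180:300]; b=cv2.imread("pics/top0.png")[130:260,200:345]
s=lambda i:cv2.resize(i,(400,400),interpolation=cv2.INTER_CUBIC)
cv2.imwrite("pics/crop1.png",np.hstack([s(a),s(b)]))
print(go([0.43,0.02,0.245],180)); print(go([0.43,0.02,0.159],180))
for c in("side","top"):
  for P in([.449,-.2,.122],[.61,.08,.171],[.5355,.173,.163]): print(c,P,proj(c,P).round(1))
E
```

```text
([-0.3815, -0.4507, 0.0003], np.float64(-24.91), [0.2738, 0.5895, 0.2453])
([-0.3815, -0.4507, 0.0863], np.float64(-24.91), [0.2738, 0.5895, 0.2453])
side [0.449, -0.2, 0.122] [224.8 241. ]
side [0.61, 0.08, 0.171] [306.5 165.2]
side [0.5355, 0.173, 0.163] [278.3 152.1]
top [0.449, -0.2, 0.122] [326.  222.4]
top [0.61, 0.08, 0.171] [236.6 167.7]
top [0.5355, 0.173, 0.163] [206.  191.6]
```

View pics/crop1.png

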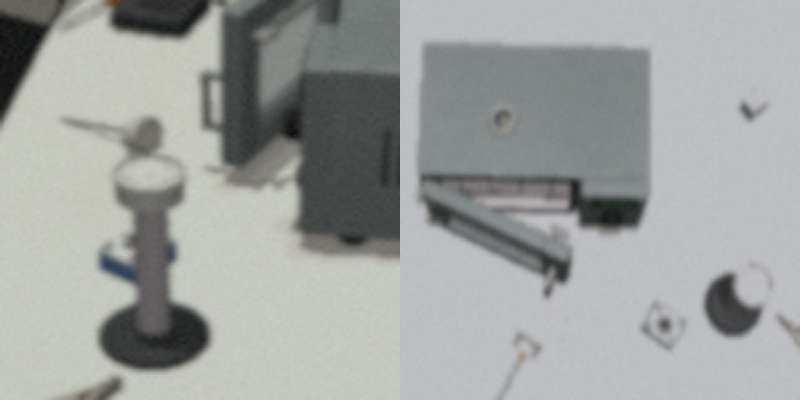

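The crop confirms it: the larger upright dial on the stand is the one meant, and the small one lies on the bench. Moving in front of the door.

```bash
python3 -m crank '[{"jaw":0,"tx":-0.19,"ty":-0.225,"tz":0,"twist":-25},{"jaw":0,"tx":-0.19,"ty":-0.225,"tz":0,"twist":-25},{"jaw":0,"tx":-0.19,"ty":-0.225,"tz":0,"twist":-25},{"jaw":0,"tx":-0.3815,"ty":-0.4507,"tz":0,"twist":-25},{"jaw":0,"tx":-0.3815,"ty":-0.4507,"tz":0,"twist":-25},{"jaw":0,"tx":-0.3815,"ty":-0.4507,"tz":0,"twist":-25},{"jaw":0,"tx":-0.3815,"ty":-0.4507,"tz":0,"twist":-25},{"jaw":0,"tx":-0.3815,"ty":-0.4507,"tz":0,"twist":-25}]'; python3 -c "
from h import *
print(go([0.43,0.02,0.245],180))"
```

```text
t: 1.9
eef_pos: [0.3799, 0.2018, 0.2456]
orientation: [[-1.0, -0.002, 0.001], [-0.002, 1.0, 0.001], [-0.001, 0.001, -1.0]]
force: [1.0, -0.0, 0.6]
gripper_width: 0.0001
([-0.0498, -0.1819, 0.0006], np.float64(0.09), [0.3799, 0.2018, 0.2456])
```

```bash
python3 -m crank '[{"jaw":0,"tx":-0.05,"ty":-0.182,"tz":0},{"jaw":0,"tx":-0.05,"ty":-0.182,"tz":0},{"jaw":0,"tx":-0.05,"ty":-0.182,"tz":0},{"jaw":0,"tx":-0.05,"ty":-0.182,"tz":0},{"jaw":0,"tx":-0.05,"ty":-0.182,"tz":0.04},{"jaw":0,"tx":-0.05,"ty":-0.182,"tz":0.086},{"jaw":0,"tx":-0.05,"ty":-0.182,"tz":0.086},{"jaw":0,"tx":-0.05,"ty":-0.182,"tz":0.086}]'; python3 - <<'E'
from h import *
print(go([0.43,0.02,0.159],180)); cv2.imwrite("pics/side1.png",cv2.resize(robot.snapshot("side")[100:290,170:400],(690,570)))
E
```

```text
([-0.0498, -0.182, 0.0866], np.float64(0.09), [0.3799, 0.2018, 0.2456])validation failed for argument at $[0]...
```

View pics/side1.png

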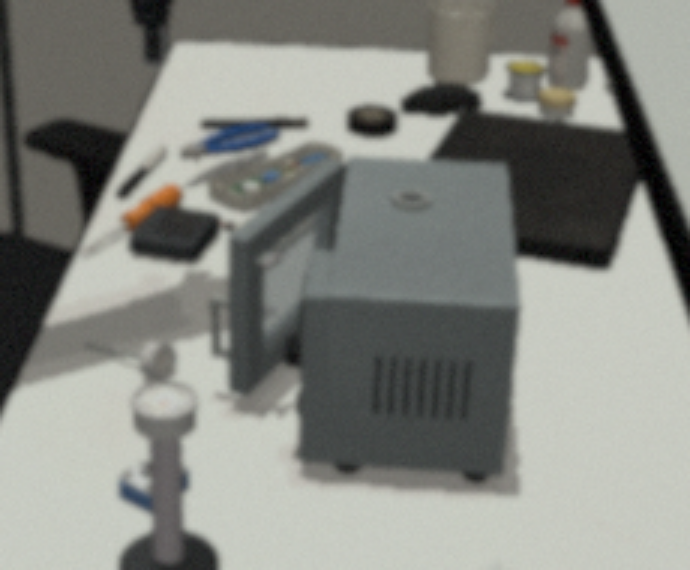

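The call was refused because twist is required in every row. The picture shows the door still ajar (crop 245,290), the port at crop (410,198) and the arm out of view. I'll retype the rows with twist.

```bash
python3 -m crank '[{"jaw":0,"tx":-0.05,"ty":-0.182,"tz":0,"twist":0},{"jaw":0,"tx":-0.05,"ty":-0.182,"tz":0,"twist":0},{"jaw":0,"tx":-0.05,"ty":-0.182,"tz":0,"twist":0},{"jaw":0,"tx":-0.05,"ty":-0.182,"tz":0,"twist":0},{"jaw":0,"tx":-0.05,"ty":-0.182,"tz":0.04,"twist":0},{"jaw":0,"tx":-0.05,"ty":-0.182,"tz":0.086,"twist":0},{"jaw":0,"tx":-0.05,"ty":-0.182,"tz":0.086,"twist":0},{"jaw":0,"tx":-0.05,"ty":-0.182,"tz":0.086,"twist":0}]'; python3 - <<'E'
from h import *
print(go([0.43,0.02,0.159],180)); cv2.imwrite("pics/side2.png",cv2.resize(robot.snapshot("side")[100:290,170:400],(690,570)))
E
```

```text
t: 2.75
eef_pos: [0.4296, 0.022, 0.1597]
orientation: [[-1.0, -0.002, -0.001], [-0.002, 1.0, -0.0], [0.001, -0.0, -1.0]]
force: [0.8, 0.4, 1.5]
gripper_width: 0.0001
([-0.0004, -0.002, 0.0007], np.float64(0.1), [0.4296, 0.022, 0.1597])
```

View pics/side2.png

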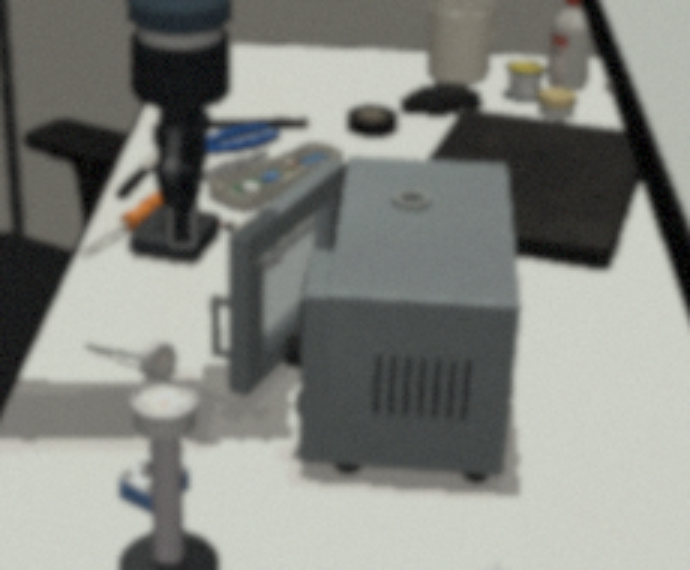

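The shut fingers are at crop (185,225), in front of the door's top rail. Pushing.

```bash
python3 -m crank '[{"jaw":0,"tx":-0.015,"ty":0,"tz":0,"twist":0},{"jaw":0,"tx":-0.025,"ty":0,"tz":0,"twist":0},{"jaw":0,"tx":-0.035,"ty":0,"tz":0,"twist":0},{"jaw":0,"tx":-0.045,"ty":0,"tz":0,"twist":0},{"jaw":0,"tx":-0.055,"ty":0,"tz":0,"twist":0},{"jaw":0,"tx":-0.065,"ty":0,"tz":0,"twist":0},{"jaw":0,"tx":-0.075,"ty":0,"tz":0,"twist":0},{"jaw":0,"tx":-0.08,"ty":0,"tz":0,"twist":0}]'
python3 -m crank '[{"jaw":0,"tx":-0.003,"ty":0,"tz":0,"twist":0},{"jaw":0,"tx":-0.006,"ty":0,"tz":0,"twist":0},{"jaw":0,"tx":-0.009,"ty":0,"tz":0,"twist":0},{"jaw":0,"tx":-0.012,"ty":0,"tz":0,"twist":0},{"jaw":0,"tx":-0.012,"ty":0,"tz":0,"twist":0}]'; python3 -c "
from h import *
for c in('side','top'):
  robot.snapshot(c); print([(np.round(d['point'],3).tolist(),round(d['score'],2)) for d in robot.mark_of(c,'door_edge')])"
```

```text
t: 3.6
eef_pos: [0.511, 0.0219, 0.1593]
orientation: [[-1.0, -0.001, 0.001], [-0.001, 1.0, -0.0], [-0.001, -0.0, -1.0]]
force: [-0.5, 0.7, -0.3]
gripper_width: 0.0001
t: 4.1
eef_pos: [0.5212, 0.0218, 0.159]
orientation: [[-1.0, -0.001, -0.001], [-0.001, 1.0, -0.0], [0.001, -0.0, -1.0]]
force: [0.4, 0.3, 0.3]
gripper_width: -0.0002
[([0.532, -0.009, 0.164], 0.57)]
[([0.394, 0.314, 0.004], 0.62), ([0.677, -0.232, -0.0], 0.52)]
```

```bash
python3 -m crank '[{"jaw":0,"tx":-0.002,"ty":0,"tz":0,"twist":0},{"jaw":0,"tx":-0.004,"ty":0,"tz":0,"twist":0},{"jaw":0,"tx":-0.004,"ty":0,"tz":0,"twist":0}]'
python3 -m crank '[{"jaw":0,"tx":-0.002,"ty":0,"tz":0,"twist":0},{"jaw":0,"tx":-0.004,"ty":0,"tz":0,"twist":0},{"jaw":0,"tx":-0.004,"ty":0,"tz":0,"twist":0}]'; python3 - <<'E'
from h import *
for c in('side','top'):
  im=robot.snapshot(c); print([(np.round(d['point'],3).tolist(),round(d['score'],2)) for d in robot.mark_of(c,'door_edge')])
  im=im[100:290,170:400] if c=='side' else im[130:230,190:310]
  cv2.imwrite(f"pics/{c}3.png",cv2.resize(im,(400,400)))
cv2.imwrite("pics/both3.png",np.hstack([cv2.imread("pics/side3.png"),cv2.imread("pics/top3.png")]))
E
```

```text
t: 4.6
eef_pos: [0.5228, 0.0218, 0.1586]
orientation: [[-1.0, -0.001, -0.007], [-0.001, 1.0, -0.0], [0.007, -0.0, -1.0]]
force: [-9.3, 0.4, 5.1]
gripper_width: 0.0001
t: 4.9
eef_pos: [0.523, 0.0216, 0.1579]
orientation: [[-1.0, -0.001, -0.015], [-0.001, 1.0, -0.0], [0.015, -0.0, -1.0]]
force: [-19.2, -0.1, 13.0]
gripper_width: -0.0003
[([0.53, -0.01, 0.166], 0.79)]
[]
```

View pics/both3.png

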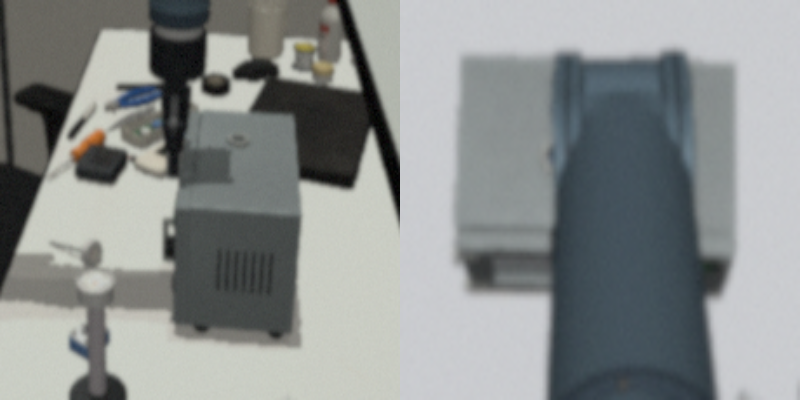

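The door is flush in the side view. The push rises to 19 N against a hard stop with no further travel (x 0.5228 to 0.523), so it is seated. I'll back off, then go over the thermometer.

```bash
python3 -m crank '[{"jaw":0,"tx":0.03,"ty":0,"tz":0,"twist":0},{"jaw":0,"tx":0.06,"ty":0,"tz":-0.03,"twist":0},{"jaw":0.5,"tx":0.08,"ty":-0.02,"tz":-0.07,"twist":0},{"jaw":1,"tx":0.08,"ty":-0.06,"tz":-0.08,"twist":0},{"jaw":1,"tx":0.082,"ty":-0.1,"tz":-0.08,"twist":0},{"jaw":1,"tx":0.082,"ty":-0.14,"tz":-0.08,"twist":0},{"jaw":1,"tx":0.082,"ty":-0.14,"tz":-0.08,"twist":0},{"jaw":1,"tx":0.082,"ty":-0.14,"tz":-0.08,"twist":0}]'; python3 - <<'E'
from h import *
for c in('side','top'):
  robot.snapshot(c)
  for n in('door_hinge','door_edge','chamber','chamber_port','thermometer','stand'):print(c,n,[(np.round(d['point'],3).tolist(),round(d['score'],2)) for d in robot.mark_of(c,n)][:2])
print(go([.449,-.2005,.126],180))
E
```

```text
t: 5.9
eef_pos: [0.4482, -0.1188, 0.2394]
orientation: [[-1.0, 0.001, 0.001], [0.001, 1.0, -0.0], [-0.001, -0.0, -1.0]]
force: [0.5, 0.0, 0.8]
gripper_width: 0.0848
side door_hinge [([0.534, 0.176, 0.162], 0.55)]
side door_edge [([0.53, -0.011, 0.164], 0.8)]
side chamber [([0.622, 0.04, -0.003], 0.96)]
side chamber_port [([0.615, 0.08, 0.173], 0.93)]
side thermometer [([0.45, -0.198, 0.124], 0.76), ([0.391, 0.057, 0.014], 0.43)]
side stand [([0.449, -0.199, 0.002], 0.86)]
top door_hinge [([0.535, 0.173, 0.164], 0.82)]
top door_edge [([0.533, -0.005, 0.162], 0.91), ([0.393, 0.313, 0.005], 0.46)]
top chamber [([0.622, 0.044, 0.002], 0.89)]
top chamber_port [([0.609, 0.081, 0.174], 0.76)]
top thermometer [([0.395, 0.056, 0.017], 0.57)]
top stand []
([-0.0008, -0.0824, 0.1133], np.float64(0.1), [0.448, -0.1181, 0.2393])
```

```bash
python3 -m crank '[{"jaw":1,"tx":-0.001,"ty":-0.04,"tz":0,"twist":0},{"jaw":1,"tx":-0.001,"ty":-0.082,"tz":0,"twist":0},{"jaw":1,"tx":-0.001,"ty":-0.082,"tz":0,"twist":0},{"jaw":1,"tx":-0.001,"ty":-0.082,"tz":0.03,"twist":0},{"jaw":1,"tx":-0.001,"ty":-0.082,"tz":0.05,"twist":0},{"jaw":1,"tx":-0.001,"ty":-0.082,"tz":0.06,"twist":0},{"jaw":1,"tx":-0.001,"ty":-0.082,"tz":0.06,"twist":0}]'; python3 - <<'E'
from h import *
im=robot.snapshot('side')
cv2.imwrite("pics/side4.png",cv2.resize(im[120:310,150:320],(600,600)))
print([(np.round(d['point'],3).tolist(),round(d['score'],2)) for d in robot.mark_of('side','thermometer')][:2])
print(go([.449,-.2,.126],180))
E
```

```text
t: 7.3
eef_pos: [0.4484, -0.1995, 0.1783]
orientation: [[-1.0, -0.002, -0.002], [-0.002, 1.0, 0.001], [0.002, 0.001, -1.0]]
force: [-0.2, -0.3, 0.1]
gripper_width: 0.0855
[([0.391, 0.052, 0.015], 0.63), ([0.446, -0.201, 0.124], 0.61)]
([0.0006, 0.0001, 0.0539], np.float64(0.1), [0.4496, -0.2001, 0.1799])
```

View pics/side4.png

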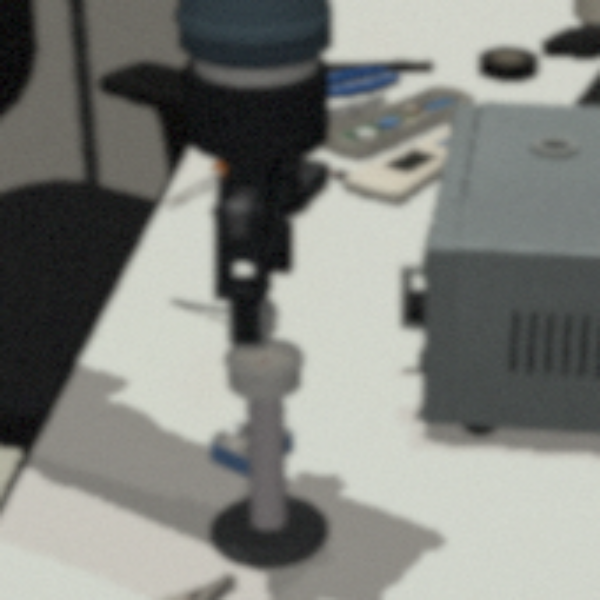

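```bash
python3 - <<'E'
from h import *
for x in(.449,.455):
 for P in([x,-.25,.168],[x,-.2,.143],[x,-.2,.122],[x,-.2,.012]):
  p=proj('side',P); print(P,((p-[150,120])*[600/170,600/190]).round(0))
im=robot.snapshot('top'); ms=robot.outline_of('side','thermometer')
for d in ms[:2]:
  ys,xs=np.nonzero(d['mask']); print(d['score'],xs.min(),xs.max(),ys.min(),ys.max())
E
```

```text
[0.449, -0.25, 0.168] [248. 364.]
[0.449, -0.2, 0.143] [263. 354.]
[0.449, -0.2, 0.122] [264. 382.]
[0.449, -0.2, 0.012] [268. 519.]
[0.455, -0.25, 0.168] [259. 364.]
[0.455, -0.2, 0.143] [274. 355.]
[0.455, -0.2, 0.122] [274. 383.]
[0.455, -0.2, 0.012] [278. 520.]
0.61 263 283 154 222
0.59 214 234 228 246
```

The fingers at crop x≈246 (predicted 248) straddle the dial centred at (265,370) (predicted 263), so they are aligned within about 1 mm. Descend and grip.

```bash
python3 -m crank '[{"jaw":1,"tx":0,"ty":0,"tz":0.02,"twist":0},{"jaw":1,"tx":0,"ty":0,"tz":0.04,"twist":0},{"jaw":1,"tx":0,"ty":0,"tz":0.054,"twist":0},{"jaw":1,"tx":0,"ty":0,"tz":0.054,"twist":0},{"jaw":0.6,"tx":0,"ty":0,"tz":0.054,"twist":0},{"jaw":0.55,"tx":0,"ty":0,"tz":0.054,"twist":0},{"jaw":0.5,"tx":0,"ty":0,"tz":0.054,"twist":0},{"jaw":0.4,"tx":0,"ty":0,"tz":0.054,"twist":0}]'
python3 -m crank '[{"jaw":0.2,"tx":0,"ty":0,"tz":0,"twist":0},{"jaw":0.0,"tx":0,"ty":0,"tz":0,"twist":0},{"jaw":0.0,"tx":0,"ty":0,"tz":0,"twist":0},{"jaw":0.0,"tx":0,"ty":0,"tz":0,"twist":0},{"jaw":0.0,"tx":0,"ty":0,"tz":0,"twist":0}]'
```

```text
t: 8.3
eef_pos: [0.4499, -0.2004, 0.1266]
orientation: [[-1.0, -0.001, 0.002], [-0.001, 1.0, -0.0], [-0.002, -0.0, -1.0]]
force: [-1.3, 0.6, 7.2]
gripper_width: 0.0423
t: 8.8
eef_pos: [0.4499, -0.2004, 0.1266]
orientation: [[-1.0, -0.001, 0.002], [-0.001, 1.0, -0.0], [-0.002, -0.0, -1.0]]
force: [-1.0, 1.0, 7.8]
gripper_width: 0.0422
```

```bash
python3 -m crank '[{"jaw":0,"tx":0,"ty":0,"tz":-0.01,"twist":0},{"jaw":0,"tx":0,"ty":0,"tz":-0.03,"twist":0},{"jaw":0,"tx":0,"ty":0,"tz":-0.06,"twist":0},{"jaw":0,"tx":0,"ty":0,"tz":-0.09,"twist":0},{"jaw":0,"tx":0,"ty":0,"tz":-0.12,"twist":0},{"jaw":0,"tx":0,"ty":0,"tz":-0.15,"twist":0},{"jaw":0,"tx":0,"ty":0,"tz":-0.18,"twist":0},{"jaw":0,"tx":0,"ty":0,"tz":-0.18,"twist":0}]'
python3 - <<'E'
from h import *
for c in('side','top'):
  im=robot.snapshot(c); cv2.imwrite(f"pics/{c}5.png",im)
  for n in('thermometer','stem_ring','stem_tip','stand'):print(c,n,[(np.round(d['point'],3).tolist(),round(d['score'],2)) for d in robot.mark_of(c,n)][:3])
print(np.round(robot.get_obs()['eef_pos'],4))
im=cv2.imread("pics/side5.png")[60:310,130:330]; cv2.imwrite("pics/s5.png",cv2.resize(im,(480,600),interpolation=cv2.INTER_CUBIC))
E
```

```text
t: 9.6
eef_pos: [0.4511, -0.2012, 0.3099]
orientation: [[-1.0, -0.001, 0.008], [-0.001, 1.0, -0.002], [-0.008, -0.002, -1.0]]
force: [0.5, -0.2, -1.3]
gripper_width: 0.0422
side thermometer [([0.448, -0.203, 0.304], 0.78), ([0.389, 0.058, 0.011], 0.71)]
side stem_ring [([0.451, -0.201, 0.263], 0.68), ([0.365, 0.07, 0.005], 0.53)]
side stem_tip [([0.453, -0.204, 0.2], 0.85), ([0.33, 0.095, 0.004], 0.63)]
side stand [([0.447, -0.2, -0.001], 0.85), ([0.45, -0.202, 0.307], 0.4)]
top thermometer [([0.397, 0.058, 0.015], 0.58), ([0.443, -0.2, 0.301], 0.36)]
top stem_ring [([0.364, 0.071, 0.013], 0.55), ([0.452, -0.201, 0.253], 0.48)]
top stem_tip [([0.447, -0.201, 0.194], 0.58), ([0.326, 0.099, 0.003], 0.47), ([0.607, 0.076, 0.175], 0.4)]
top stand [([0.45, -0.203, -0.002], 0.55)]
[ 0.4489 -0.2001  0.3048]
```

View pics/s5.png

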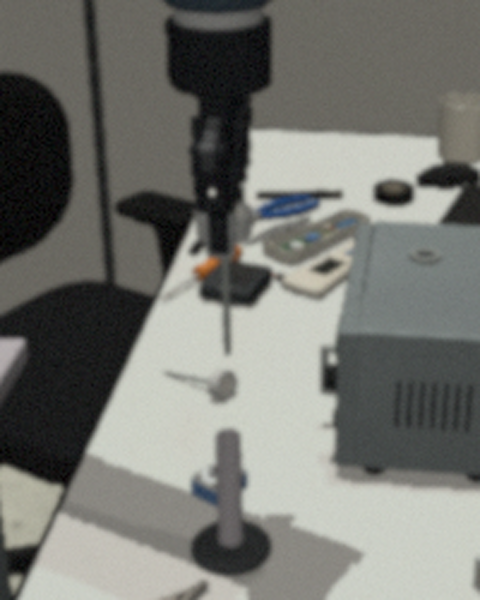

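The thermometer is carried upright, with the stem tip at crop (228,352) above the empty stand. Moving it over the port, with the tip about 24 mm above the port.

```bash
python3 -m crank '[{"jaw":0,"tx":-0.01,"ty":0.015,"tz":0,"twist":0},{"jaw":0,"tx":-0.03,"ty":0.05,"tz":0,"twist":0},{"jaw":0,"tx":-0.055,"ty":0.095,"tz":0,"twist":0},{"jaw":0,"tx":-0.08,"ty":0.14,"tz":0,"twist":0},{"jaw":0,"tx":-0.105,"ty":0.185,"tz":0,"twist":0},{"jaw":0,"tx":-0.13,"ty":0.225,"tz":0,"twist":0},{"jaw":0,"tx":-0.15,"ty":0.26,"tz":0,"twist":0},{"jaw":0,"tx":-0.162,"ty":0.28,"tz":0,"twist":0}]'
python3 -m crank '[{"jaw":0,"tx":0,"ty":0,"tz":0,"twist":0},{"jaw":0,"tx":0,"ty":0,"tz":0,"twist":0},{"jaw":0,"tx":0,"ty":0,"tz":0,"twist":0},{"jaw":0,"tx":0,"ty":0,"tz":0,"twist":0}]'
python3 - <<'E'
from h import *
for c in('side','top'):
  ims=[robot.snapshot(c).astype(float) for _ in range(6)]; im=np.mean(ims,0).astype(np.uint8); cv2.imwrite(f"pics/{c}6.png",im)
  for n in('chamber_port','thermometer','stem_ring','stem_tip','door_edge'):print(c,n,[(np.round(d['point'],3).tolist(),round(d['score'],2)) for d in robot.mark_of(c,n)][:2])
p=robot.get_obs()['eef_pos'];print(np.round(p,4))
for P in([.611,.0805,.171],[p[0],p[1],p[2]-.1096]): print([proj(c,P).round(1) for c in('side','top')])
a=cv2.imread("pics/side6.png")[100:200,260:360]; cv2.imwrite("pics/s6.png",cv2.resize(a,(600,600),interpolation=cv2.INTER_CUBIC))
E
```

```text
t: 10.9
eef_pos: [0.6116, 0.0849, 0.3045]
orientation: [[-1.0, -0.006, -0.001], [-0.006, 1.0, 0.002], [0.001, 0.002, -1.0]]
force: [1.0, 0.3, -1.4]
gripper_width: 0.0423
t: 11.3
eef_pos: [0.6104, 0.0784, 0.3055]
orientation: [[-1.0, 0.001, -0.0], [0.001, 1.0, -0.001], [0.0, -0.001, -1.0]]
force: [-0.3, -1.1, -0.2]
gripper_width: 0.0421
side chamber_port [([0.609, 0.082, 0.174], 0.8)]
side thermometer [([0.609, 0.078, 0.304], 0.48), ([0.39, 0.056, 0.013], 0.43)]
side stem_ring [([0.398, 0.315, -0.004], 0.54), ([0.365, 0.074, 0.008], 0.53)]
side stem_tip [([0.329, 0.094, 0.004], 0.74), ([0.611, 0.076, 0.196], 0.66)]
side door_edge [([0.532, -0.012, 0.164], 0.64)]
top chamber_port []
top thermometer []
top stem_ring []
top stem_tip []
top door_edge []
[0.6107 0.0801 0.3053]
[array([307. , 165.1]), array([236.4, 167.4])]
[array([307.4, 156. ]), array([236.2, 165.1])]
```

View pics/s6.png

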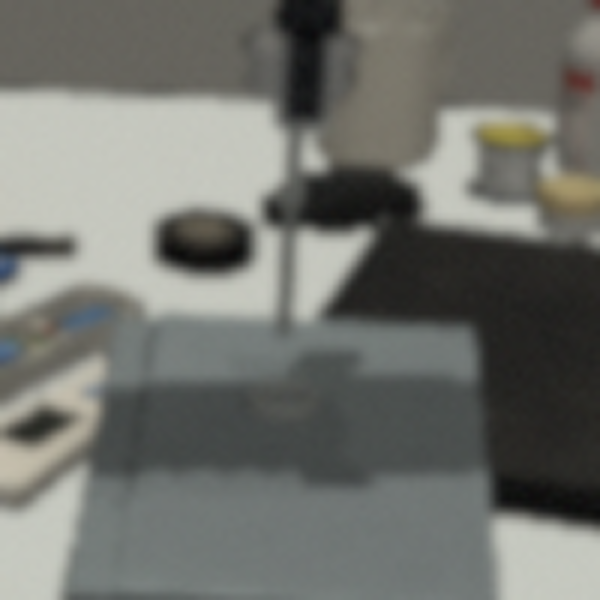

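```bash
python3 - <<'E'
from h import *
from scipy.ndimage import map_coordinates
from scipy.optimize import minimize
a=np.linspace(0,2*np.pi,48,endpoint=False)
def ringpts(x,y,r,z): return np.array([[x+q*np.cos(t),y+q*np.sin(t),z] for q in r for t in a])
def fit(c,im):
    K=robot.calibration(c);T=np.linalg.inv(K['pose'])
    def samp(P):
        q=(P@T[:3,:3].T+T[:3,3])@K['mtx'].T; q=q[:,:2]/q[:,2:]
        return map_coordinates(im,[q[:,1],q[:,0]],order=1)
    def s(v):
        x,y=v
        return -(samp(ringpts(x,y,[11.5e-3,13e-3,14.5e-3],.171)).mean()*1.0-.6*samp(ringpts(x,y,[0,3e-3,6e-3],.168)).mean()-.4*samp(ringpts(x,y,[20e-3,23e-3],.165)).mean())
    g=[(s((x,y)),x,y) for x in np.arange(.598,.624,.0005) for y in np.arange(.067,.094,.0005)]
    g.sort(); b=np.array(g[:40]); w=b[0,0]-b[:,0]; return b[0].round(4), b[:,1:].mean(0).round(4)
out=[]
for c in('top','side'):
    im=cv2.imread(f"pics/{c}0.png"); print(c,fit(c,cv2.cvtColor(im,cv2.COLOR_BGR2GRAY).astype(float)))
    b=fit(c,cv2.cvtColor(im,cv2.COLOR_BGR2GRAY).astype(float))[1]
    p=proj(c,[*b,.171]); x0,y0=int(p[0])-20,int(p[1])-20; k=10
    cr=cv2.resize(im[y0:y0+40,x0:x0+40],(400,400),interpolation=cv2.INTER_CUBIC)
    for r in(.010,.016):
        pts=np.array([(proj(c,P)-[x0,y0]+.5)*k for P in ringpts(*b,[r],.171)]).astype(int)
        cv2.polylines(cr,[pts],True,(0,0,255) if r<.012 else (0,255,0),1)
    out.append(cr)
cv2.imwrite("pics/port.png",np.hstack(out))
E
```

```text
top (array([-19.0141,   0.6115,   0.082 ]), array([0.6114, 0.0819]))
side (array([-14.9492,   0.611 ,   0.0855]), array([0.6111, 0.0859]))
```

View pics/port.png

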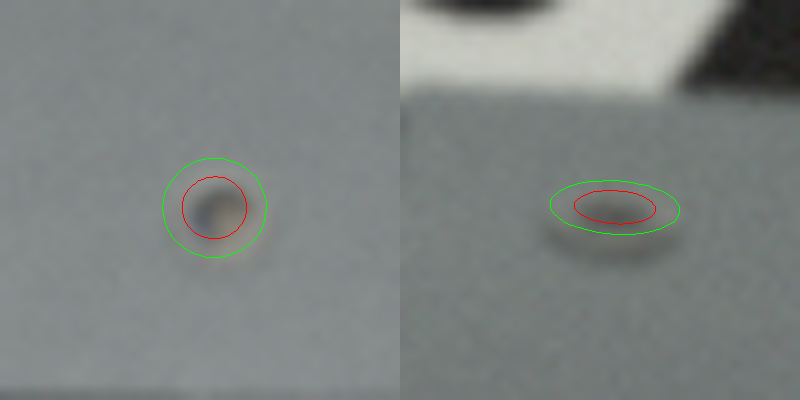

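The fitted overlay sits slightly too far up and left. The bushing's visible arcs put its centre at about (220,212) in the top crop and (612,215) in the side crop. That gives the port at about (0.610, 0.080), which agrees with the chamber-derived value, and the TCP is already within 1 mm of it. Lowering to just above the port for a close check.

```bash
python3 -m crank '[{"jaw":0,"tx":0,"ty":0,"tz":0.006,"twist":0},{"jaw":0,"tx":0,"ty":0,"tz":0.013,"twist":0},{"jaw":0,"tx":0,"ty":0,"tz":0.02,"twist":0},{"jaw":0,"tx":0,"ty":0,"tz":0.02,"twist":0},{"jaw":0,"tx":0,"ty":0,"tz":0.02,"twist":0}]'
python3 - <<'E'
from h import *
im=np.mean([robot.snapshot('side').astype(float) for _ in range(8)],0)
im=np.clip((im-30)*1.6,0,255).astype(np.uint8); cv2.imwrite("pics/side7.png",im)
p=robot.get_obs()['eef_pos'];print(np.round(p,4))
f=lambda P:((proj('side',P)-[277,130]+.5)*10).round(0)
print('tip',f([p[0],p[1],p[2]-.1096]),'port',f([.610,.080,.171]), 'ring', f([p[0],p[1],p[2]-.0496]))
cr=cv2.resize(im[130:190,277:337],(600,600),interpolation=cv2.INTER_CUBIC)
cv2.imwrite("pics/s7.png",cr)
E
```

```text
t: 12.9
eef_pos: [0.6106, 0.0801, 0.2849]
orientation: [[-1.0, -0.002, -0.001], [-0.002, 1.0, -0.0], [0.001, -0.0, -1.0]]
force: [0.2, -0.0, -1.5]
gripper_width: 0.0421
[0.6108 0.0801 0.2855]
tip [305. 339.] port [300. 357.] ring [319. 111.]
```

View pics/s7.png

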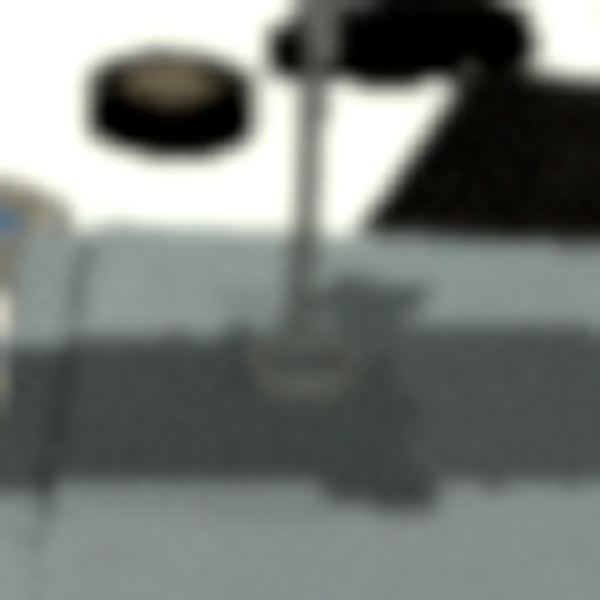

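The stem comes down at crop x≈302 and the bushing spans x 245–358, centred at about 302. The tip at row ≈340 drops to row ≈355 at port level, against a bushing centre of about 352–357. That is aligned within about 1–2 mm. Lowering.

```bash
python3 -m crank '[{"jaw":0,"tx":0,"ty":0,"tz":0.005,"twist":0},{"jaw":0,"tx":0,"ty":0,"tz":0.011,"twist":0},{"jaw":0,"tx":0,"ty":0,"tz":0.017,"twist":0},{"jaw":0,"tx":0,"ty":0,"tz":0.023,"twist":0},{"jaw":0,"tx":0,"ty":0,"tz":0.029,"twist":0},{"jaw":0,"tx":0,"ty":0,"tz":0.035,"twist":0},{"jaw":0,"tx":0,"ty":0,"tz":0.035,"twist":0}]'
python3 -m crank '[{"jaw":0,"tx":0,"ty":0,"tz":0.006,"twist":0},{"jaw":0,"tx":0,"ty":0,"tz":0.012,"twist":0},{"jaw":0,"tx":0,"ty":0,"tz":0.018,"twist":0},{"jaw":0,"tx":0,"ty":0,"tz":0.024,"twist":0},{"jaw":0,"tx":0,"ty":0,"tz":0.029,"twist":0},{"jaw":0,"tx":0,"ty":0,"tz":0.0295,"twist":0},{"jaw":0,"tx":0,"ty":0,"tz":0.0295,"twist":0},{"jaw":0,"tx":0,"ty":0,"tz":0.0295,"twist":0}]'
python3 - <<'E'
from h import *
im=np.mean([robot.snapshot('side').astype(float) for _ in range(8)],0)
im=np.clip((im-30)*1.6,0,255).astype(np.uint8)
for n in('chamber_port','thermometer','stem_ring','door_edge'):print(n,[(np.round(d['point'],3).tolist(),round(d['score'],2)) for d in robot.mark_of('side',n)][:2])
p=robot.get_obs()['eef_pos'];print(np.round(p,4))
f=lambda P:((proj('side',P)-[277,120]+.5)*10).round(0)
print('ring',f([p[0],p[1],p[2]-.0496]),'port',f([.610,.080,.171]),'case underside',f([p[0],p[1],p[2]-.0046]))
cv2.imwrite("pics/s8.png",cv2.resize(im[120:180,277:337],(600,600),interpolation=cv2.INTER_CUBIC))
E
```

```text
t: 14.0
eef_pos: [0.6101, 0.08, 0.2491]
orientation: [[-1.0, -0.002, -0.002], [-0.002, 1.0, -0.0], [0.002, -0.0, -1.0]]
force: [-0.4, -0.7, -0.6]
gripper_width: 0.0424
t: 14.8
eef_pos: [0.6109, 0.0801, 0.2211]
orientation: [[-1.0, -0.001, 0.001], [-0.001, 1.0, 0.0], [-0.001, 0.0, -1.0]]
force: [-0.3, 0.1, -0.6]
gripper_width: 0.0422
chamber_port [([0.612, 0.082, 0.171], 0.6)]
thermometer [([0.395, 0.317, -0.001], 0.71), ([0.607, 0.083, 0.217], 0.66)]
stem_ring [([0.366, 0.073, 0.007], 0.51), ([0.607, 0.081, 0.173], 0.49)]
door_edge [([0.531, -0.011, 0.162], 0.66)]
[0.6107 0.0801 0.2208]
ring [303. 456.] port [300. 457.] case underside [314. 287.]
```

View pics/s8.png

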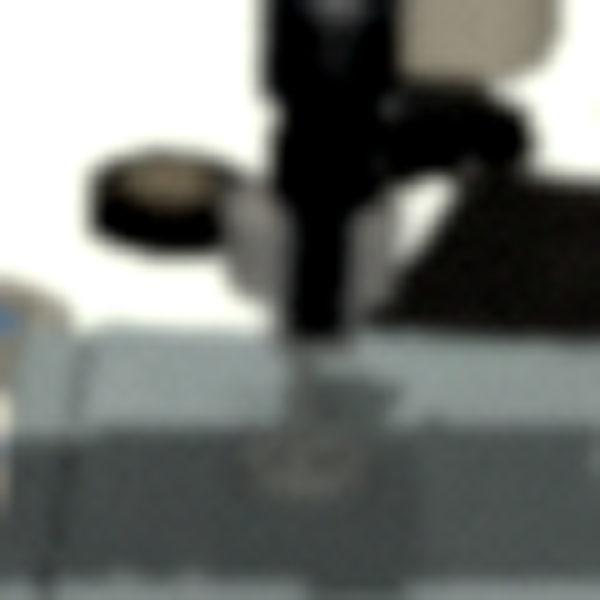

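The ring sits in the bushing at crop (303,456). No contact force shows, and the network puts the ring at z 0.173 against the port's 0.171. Handing in.

```bash
python3 -c "
from workcell import robot
print(robot.hand_in())"
```

```text
the job is handed in; nothing more can be done
None
```

I shut the chamber door, lifted the larger thermometer upright out of its stand and lowered its stem through the port. I handed in at about 15 s of the 72 s, still holding it there by the dial. The hand-in gave no verdict.

**Door:** With the shut fingers on its top rail, the push rose to 19 N with no further travel. That is well above what the catch resists with, so I take it as seated. I had no direct reading of the door angle. The last door-edge mark was 0.531 m in x, against the hinge at 0.534–0.535, about the same as straight after the push.

**Thermometer:**

| Last check | Value |
|---|---|
| TCP | (0.6107, 0.0801, 0.2208) |
| Calculated ring height | about 0.171 m, the level of the port's top |
| Port position from the pictures | about (0.610, 0.080) |
| Force change while lowering | under about 1 N, so no sign of touching the chamber |

**What disagreed:**
- **Ring position:** The side network put the ring at (0.607, 0.081, 0.173) and the port at (0.612, 0.082, 0.171). That is 5 mm apart sideways, more than the 4 mm allowed, though within the network's own error. The pictures showed the stem centred to about 1–2 mm.
- **Port fit:** My automatic fit of the port was up to 6 mm off in y. I rejected it on sight and used the bushing's edges and the chamber position.
- **Top camera:** It could not confirm the fit at the end, because the arm hid the port.
- **Grip width:** The gripper read 42 mm across a 45 mm dial, but it held steady throughout.

One move was refused at first for a missing twist value; nothing moved, and I retyped it.

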